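# Open the door-lock control box

## Task

Take the cover off the door-lock control box: give each of its two captive thumbscrews a full quarter turn counter-clockwise, one after the other, with the cover still in its seat, then lift the cover off. Set it down (do not drop it) right way up and flat in the middle of the rubber mat, squared up with the mat, and let go. Do not force the cover while a screw still holds it, and leave the tools and parts lying around where they are.

Things in the scene. Friction and masses are not known exactly. Their poses are not given: they have to be found in the camera images.
- case: grey steel control box fixed to the bench, 100 (x) x 150 (y) x 50 mm high, open-topped under its cover, two black cable glands on its +x side. Origin: centre of its underside, on the bench; z up. Its place and heading (within 0.3 rad) differ each time. Two mounting feet reach 96 mm from the centre along y, 8 mm high.
- cover: loose aluminium pan-shaped cover on the box, 108 (x) x 158 (y) mm, 3 mm top, 16 mm skirt all round (1.5 mm play round the box), 0.2 to 0.45 kg. Origin: centre of the skirt's lower edge; x, y as the box, z up; top face 19 mm above the origin. Seated, its origin is 34 mm above the box's; raise it over 16 mm to clear the box. It stands flat on its skirt, the screws do not reach below it.
- cover_handle (a point): centre of the handle bar of the cover, 47 mm above the cover's origin. The dark steel bar is 50 mm long along the cover's y, 10 mm wide (x), 12 mm high, on two 8 mm posts at y = +-19 mm; its underside is 22 mm above the cover's top face.
- screw_a (a joint): turn of the thumbscrew 52 mm from the cover's centre at its +y end, rad. 0 = tight, wings along the cover's y, in line with the handle; grows counter-clockwise from above; loosened with the wings across, along the cover's x (1.57; stop 1.62; free past 1.3). Starts at 0 to 0.25, needs 0.06 Nm (4 N at a wing), stays where left. Captive: it comes up with the cover once loosened.
- screw_b (a joint): the same for the thumbscrew at the -y end of the cover (-52 mm along y).
- screw_a_head (a point): centre of the wings of thumbscrew a, on its axis, 16 mm above the cover's top face. The wings are one straight steel bar 44 mm long (22 mm each side of the axis) along this point's y, 8 mm thick (x), 14 mm high (z); pinch it or push it round with a shut fingertip. Under it a round hub 17 mm across, up to 9 mm above the cover's top.
- screw_b_head (a point): the same for thumbscrew b.
- mat_top (a point): centre of the upper face of the black rubber mat lying fixed on the bench, 130 (x) x 180 (y) x 3 mm; x and y along its sides. Mat and box stand side by side, either one on the left; heading within 0.3 rad.
- loupe: black eye loupe, 35 mm across, 33 mm high, standing between box and mat; origin under its centre. Leave alone.
- padlock: steel padlock, 58 x 38 x 16 mm, lying between box and mat, nearer the robot; origin under its centre. Leave alone.
- pliers: red pliers, 56 x 160 x 12 mm, lying at the left; origin under the centre. Leave alone.
- keys: small bunch of keys, 101 x 122 x 8 mm, lying at the right; origin under the centre. Leave alone.

How it is judged:
On the way, in this order (a step that is already met when the one before it is completed fails the run):
1. one thumbscrew is loosened (past 1.3 rad), the cover still seated (value of joint any of screw_a, screw_b above 1.3 rad and z of cover in the frame of case below 0.037 m and horizontal distance between cover and case below 0.006 m), for 0.1 s.
2. both thumbscrews are loosened (past 1.3 rad), the cover still seated (value of joint each of screw_a, screw_b above 1.3 rad and z of cover in the frame of case below 0.037 m and horizontal distance between cover and case below 0.006 m), for 0.1 s.
3. the cover is lifted clear of the box (z of cover in the frame of case above 0.055 m), for 0.1 s.
At the end, for the whole second after the job is handed in: The cover lies at rest, right way up and flat (within 0.06 rad), its skirt on the mat (within 4 mm), its centre within 25 mm of the mat's centre, its long sides within 0.2 rad of the mat's (horizontal distance between cover and mat_top below 0.025 m and z of cover in the frame of mat_top below 0.004 m and angle between cover's own z axis and vertical below 0.06 rad and angle between the y axis of cover and the y axis of mat_top, either way round below 0.2 rad and linear speed of cover below 0.02 m/s and angular speed of cover below 0.1 rad/s); the robot touches nothing.
It fails at once if the cover is forced up (more than 8 mm over the box) while a thumbscrew still holds it (below 1.0 rad) (horizontal distance between cover and case below 0.03 m and z of cover in the frame of case above 0.042 m and value of joint any of screw_a, screw_b below 1 rad).
It fails at once if the cover is dropped: out of the gripper over the mat with its skirt more than 20 mm above it (horizontal distance between cover and mat_top below 0.1 m and z of cover in the frame of mat_top above 0.02 m and contact force between each of the fingers, the arm and cover below 0.02 N).
It fails at once if a bystander (loupe, padlock, pliers, keys) is moved more than 20 mm (distance of any of loupe, padlock, pliers, keys from where it was at the start of the episode above 0.02 m).
It also fails if it takes over 59 s, if anything falls off the work surface, if the arm or the gripper's body presses on something with over 40 N, if the wrist force passes 120 N, or if a joint passes its speed limit or range.

## Robot

A 7-joint arm with a two-finger parallel gripper is mounted at the origin on a cart in front of the work surface, level with it; the furniture and walls round the work are solid. World frame = base frame: x ahead of the robot, y to its left, z up, the work surface at z = 0. Lengths are in m, angles in rad, forces in N, time in s.
With the tool pointing down it reaches from about 0.4 to 0.875 m from the base axis. Payload 19.3 kg.
Tool frame: the origin (TCP) lies midway between the tips of the shut fingers; the grasp point (between the pads) lies 19 mm behind it; z points along the fingers, y is the line along which they close (so a half turn about z gives the same grasp; the last joint's range is limited). The gripper opens to 85 mm and grips with 20 to 120 N. Pads are 22 mm wide; open, the fingers measure 114 mm over their backs; the gripper's body (76 mm by 85 mm) begins 54 mm behind the grasp point. The pads swing forward as they close: fully open they stand 13 mm farther back than shut.
Start: joints at [-1.323, 0.521, -0.036, 1.599, 0.021, 1.021, -0.113], TCP at [0.195, 0.594, 0.231] pointing down, gripper open.
Joint ranges: [-2.91, 2.91], [-0.3, 2.13], [-1.5, 1.42], [0.17, 2.43], [-1.26, 4.41], [0.16, 1.93], [-2.52, 2.52]. Speed limits (rad/s): [1.89, 1.89, 2.39, 2.39, 3.01, 3.01, 3.01].

## Interface

Orientations are given as a 3x3 rotation matrix whose columns are the frame's x, y, z axes.
In Python, from cell import manip gives the robot as it stands.
- The arm moves only by the tool drive_tool, never from a script. Its argument "targets" is a list of rows, each a list of 3 entries, a list of its own where there are three numbers: the finger opening in mm, from 0 to 85.4, then the shift along the tool's x, y, z in mm, then the turn about the tool's z in degrees. A call has 1 to 20 rows; each row is the pose to reach, as a shift and turn from the pose commanded when the call began, along the tool's axes at that moment; what a row does not reach only later rows make up. A row lasts 1/12 s, in which the tool goes at most 41.7 mm and 7.16 degrees, less where a joint would pass 70% of its speed; a pose out of reach is approached as far as the arm can. A call with a gripper value outside its range is refused whole. The fingers move at their own pace and stop on an object; "squeeze" is the grip in N (left out, the last holds). Time passes only in rows, so rows that repeat a pose let the fingers close. It gives the time, the measured TCP pose, the force, the opening and the grip force at its end, in the units of the state.
- manip.state(): the state, without advancing time (a new reading comes with each control period).
- manip.grab_frame(name): name is "scene" or "side" or "wrist"; returns a dict with "color" (420x560x3 uint8, red, green, blue), "K" (3x3 intrinsics, pixels), "k1" (the pictures are not rectified: a ray, as slopes to the right and down, at radius r is drawn at 1 + k1 r^2 times it, then the intrinsics apply), "extrinsics" (4x4, takes a point from camera to world coordinates). Camera axes: x right, y down, z forward; pixel columns grow to the right and rows downward; lengths in m; the calibration is good to about 2 mm. A picture is of the moment at which its call begins. There is no depth.
- manip.close_job(): hands the job in; it is judged then, once.
Trained networks look in a picture, given as the dict that the camera call returned (one of the last four; its "shot" number tells which), for a name from the list of things; names that differ only in an ending like _2 or _b are one class to them, and where a whole thing is asked for, a point or a joint stands for the part that bears it (a point fixed in the world has none). Each returns a list of dicts, best first, with "score" (0 to 1); they miss things now and then, are a little off and sometimes report something else, mostly with a low value. They report only what shows in the picture. A call takes as long as a camera call.
- manip.search_frame(label, picture): "xy" ([column, row] in pixels, amid what is visible of it).
- manip.landmark_of(label, picture): "xy" ([column, row] in pixels: a listed point, or the origin of a listed thing).
The state is a dict: "clock": time; "q": joint angles; "dq": joint speeds; "joint_efforts": joint torques, N m; "eef_pos": TCP position; "tool_rot": TCP orientation; "force": force on the tool from outside, world axes, zero at the start; "moment": the same for the moment, N m; "width": finger opening in m; "grasp_force": force on a finger pad.
Only numpy, scipy, OpenCV 4.12 (cv2) and the standard library are available. Lean on these libraries where they do the work, as an engineer would, in place of code of your own. Each camera call takes 0.05 s, during which the arm holds its last target. There are 200 camera calls.

## Working session

There is one attempt and no reset: what is moved stays moved. The work goes in short steps, Python scripts to look and compute and a tool call to move; the robot and the scene stay as the last step left them, time stands still between calls to the robot, and variables do not carry over. Pictures are saved under pics/ and viewed, at most 10 in all, crops included, and the job is handed in when it is done.

Besides the shell and the picture viewer there is one more tool, called after "Emit:" in YAML: its name, and indented under it one key for each argument. drive_tool: Moves the arm, as the interface text tells. Its arguments: {"type":"object","properties":{"targets":{"type":"array","items":{"type":"array"}},"squeeze":{"type":"number"}},"required":["targets"]}

```bash
mkdir -p pics; cat > h.py <<'E'
import numpy as np, cv2
from cell import manip
def ray(f,uv):
    K=f["K"];d=(np.array([uv],float)-[K[0,2],K[1,2]])/[K[0,0],K[1,1]]
    s=cv2.undistortPoints(np.array([[uv]],float),np.array(K,float),np.array([f["k1"],0,0,0,0.]))[0,0]
    T=np.array(f["extrinsics"]);v=T[:3,:3]@np.array([s[0],s[1],1]);return T[:3,3],v
def atz(f,uv,z):
    o,v=ray(f,uv);return o+v*(z-o[2])/v[2]
def save(f,n): cv2.imwrite(f"pics/{n}.png",cv2.cvtColor(f["color"],cv2.COLOR_RGB2BGR))
Z=dict(case=0,cover=.034,cover_handle=.081,screw_a_head=.069,screw_b_head=.069,mat_top=.003,loupe=0,padlock=0,pliers=0,keys=0)
def marks(f,names):
    for n in names:
        for r in manip.landmark_of(n,f)[:3]:
            if r["score"]>.2: print(n,round(r["score"],2),np.round(r["xy"]),np.round(atz(f,r["xy"],Z[n]),4))
E
python3 - <<'E'
from h import *
s=manip.state();print(s["clock"],s["eef_pos"],s["tool_rot"],s["width"])
for c in("scene","side"):
    f=manip.grab_frame(c);save(f,c);print(c,np.round(f["extrinsics"],3).tolist())
    marks(f,["case","cover","cover_handle","screw_a_head","mat_top","loupe","padlock"])
E
```

```text
0.0 [0.19520881 0.59337955 0.23074664] [[-9.49924034e-01  3.12480787e-01 -2.94523321e-04]
 [ 3.12480919e-01  9.49923401e-01 -1.09854939e-03]
 [-6.35009820e-05 -1.13557138e-03 -9.99999353e-01]] 0.0852437370682585
scene [[-0.712, -0.383, 0.589, -0.396], [-0.702, 0.367, -0.61, 1.055], [0.018, -0.848, -0.53, 0.88], [0.0, 0.0, 0.0, 1.0]]
case 0.63 [234. 255.] [0.4945 0.299  0.    ]
cover 0.63 [230. 242.] [0.5103 0.2984 0.034 ]
cover_handle 0.78 [233. 226.] [0.512  0.2842 0.081 ]
mat_top 0.86 [295. 210.] [0.532  0.0064 0.003 ]
loupe 0.53 [254. 225.] [0.5641 0.1575 0.    ]
padlock 0.45 [277. 238.] [0.4685 0.1524 0.    ]
side [[0.349, -0.691, 0.633, -0.537], [-0.937, -0.245, 0.25, -0.27], [-0.018, -0.68, -0.733, 1.292], [0.0, 0.0, 0.0, 1.0]]
cover 0.95 [236. 210.] [0.4939 0.2962 0.034 ]
cover 0.57 [282. 214.] [0.5313 0.1366 0.034 ]
cover_handle 0.7 [237. 201.] [0.4957 0.2891 0.081 ]
mat_top 0.67 [321. 228.] [ 0.5382 -0.0064  0.003 ]
loupe 0.49 [282. 214.] [0.5566 0.1447 0.    ]
```

Emit:
drive_tool:
  targets:
    - [85, [-42, -20, -10], 0]
    - [85, [-80, -40, -20], 0]
    - [85, [-115, -60, -30], 0]
    - [85, [-150, -75, -40], 0]
    - [85, [-190, -95, -50], 0]
    - [85, [-230, -115, -60], 0]
    - [85, [-270, -135, -60], 0]
    - [85, [-310, -155, -60], 0]
    - [85, [-350, -175, -60], 0]
    - [85, [-385, -193, -60], 0]
    - [85, [-385, -193, -60], 0]
    - [85, [-385, -193, -60], 0]
    - [85, [-385, -193, -60], 0]

```text
clock: 1.88
eef_pos: [0.5014, 0.289, 0.2912]
tool_rot: [[-0.949, 0.315, -0.0], [0.315, 0.949, -0.0], [-0.0, -0.0, -1.0]]
force: [-0.4, 1.2, 0.0]
width: 0.0849
grasp_force: 0.0
```

View pics/scene.png

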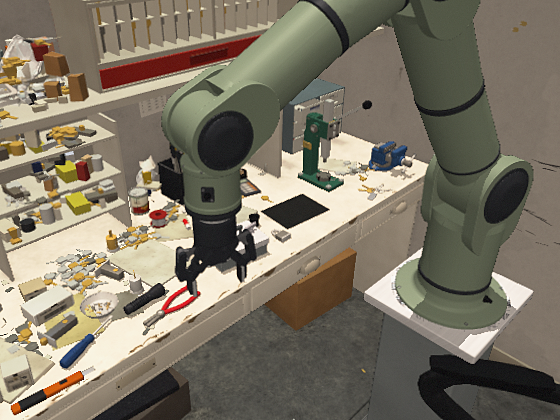

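```bash
python3 - <<'E'
from h import *
s=manip.state();print(s["clock"],s["eef_pos"],np.round(s["tool_rot"],3).tolist(),s["q"])
f=manip.grab_frame("wrist");save(f,"w1");print(np.round(f["extrinsics"],3).tolist())
marks(f,["case","cover","cover_handle","screw_a_head","screw_b_head","mat_top","loupe","padlock"])
E
```

```text
1.8833 [0.50140366 0.28897565 0.29121952] [[-0.949, 0.315, -0.0], [0.315, 0.949, -0.0], [-0.0, -0.0, -1.0]] [-0.68571965  0.39010284  0.0831132   1.65694082 -0.03538329  1.09612677
  0.65789278]
[[0.315, 0.915, 0.252, 0.436], [0.949, -0.303, -0.085, 0.31], [-0.001, 0.266, -0.964, 0.435], [0.0, 0.0, 0.0, 1.0]]
cover 0.91 [280. 178.] [0.4947 0.2882 0.034 ]
cover_handle 0.73 [278. 188.] [0.4982 0.2853 0.081 ]
screw_a_head 0.59 [325. 176.] [0.5031 0.3395 0.069 ]
screw_b_head 0.56 [239. 193.] [0.4915 0.2395 0.069 ]
mat_top 0.61 [ 97. 262.] [ 0.5318 -0.0038  0.003 ]
mat_top 0.52 [325. 176.] [0.5154 0.3452 0.003 ]
loupe 0.94 [203. 252.] [0.5669 0.148  0.    ]
padlock 0.63 [169. 191.] [0.4687 0.1366 0.    ]
```

View pics/w1.png

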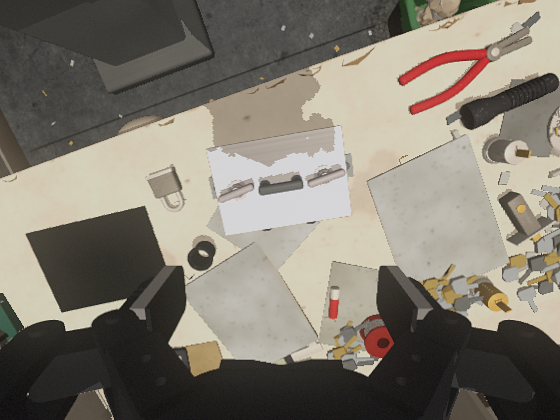

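The wrist view shows the cover with its handle at (280,186), thumbscrew a at (325,177) and b at (237,189). The glands at row ~230 mark +x, so it is at the bottom of the picture. The mat is at (97,258), the loupe at (202,255) and the padlock at (165,187). Both wings sit about 8° counter-clockwise of the cover axis. Next I'll go above screw a, turning the jaws across its wings.

Emit:
drive_tool:
  targets:
    - [85, [4, 12, 0], 7]
    - [85, [8, 25, 10], 14]
    - [80, [14, 40, 20], 21]
    - [70, [14, 50, 30], 28]
    - [60, [14, 50, 40], 35]
    - [50, [14, 50, 50], 42]
    - [40, [14, 50, 60], 49]
    - [40, [14, 50, 70], 56]
    - [40, [14, 50, 80], 63]
    - [40, [14, 50, 90], 70]
    - [40, [14, 50, 100], 70]
    - [40, [14, 50, 100], 70]
    - [40, [14, 50, 100], 70]

```text
clock: 3.42
eef_pos: [0.5028, 0.342, 0.1911]
tool_rot: [[-0.036, 0.999, -0.001], [0.999, 0.036, -0.001], [-0.0, -0.001, -1.0]]
force: [-0.2, -0.4, 0.3]
width: 0.0401
grasp_force: 0.0
```

```bash
python3 - <<'E'
from h import *
s=manip.state();print(s["clock"],s["eef_pos"],np.round(s["tool_rot"],3).tolist(),s["q"])
f=manip.grab_frame("wrist");save(f,"w2");np.save("w2.npy",f,allow_pickle=True)
marks(f,["cover","cover_handle","screw_a_head","screw_b_head"])
E
```

```text
3.4167 [0.50282407 0.34198465 0.1910737 ] [[-0.036, 0.999, -0.001], [0.999, 0.036, -0.001], [-0.0, -0.001, -1.0]] [-0.92111349  0.56259579  0.33328777  1.69952622 -0.22146848  0.91741252
 -0.46427755]
cover 0.95 [274. 251.] [0.4957 0.2879 0.034 ]
cover_handle 0.76 [270. 273.] [0.494  0.2863 0.081 ]
screw_a_head 0.62 [287. 208.] [0.5068 0.3412 0.069 ]
screw_b_head 0.73 [266. 318.] [0.4908 0.2349 0.069 ]
```

View pics/w2.png

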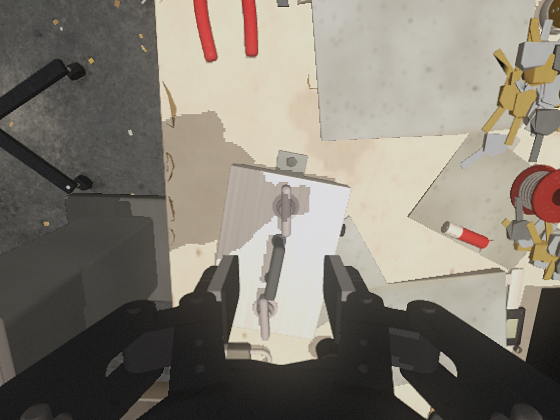

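The picture shows the cover's +y corners at (233,164) and (350,185), and wing a running from (286,187) to (287,236). Wing b runs from (263,297) to (266,337), and the handle from (279,238) to (268,297).

```bash
python3 - <<'E'
from h import *
f=np.load("w2.npy",allow_pickle=True).item()
for n,z,pts in[("edge",.053,[(233,164),(350,185)]),("handle",.087,[(279,238),(268,297)]),("wa",.076,[(286,187),(287,236)]),("wb",.076,[(263,297),(266,337)])]:
    p=[atz(f,u,z) for u in pts];d=p[1]-p[0];print(n,np.round(p,4).tolist(),np.linalg.norm(d),np.degrees(np.arctan2(d[1],d[0]))%180, np.round((p[0]+p[1])/2,4))
E
```

```text
edge [[0.4584, 0.3753, 0.053], [0.5616, 0.3606, 0.053]] 0.10418363212521674 171.88150521916128 [0.51   0.3679 0.053 ]
handle [[0.5005, 0.3209, 0.087], [0.4929, 0.267, 0.087]] 0.054404598619885156 81.98004474654232 [0.4967 0.2939 0.087 ]
wa [[0.5047, 0.361, 0.076], [0.5072, 0.319, 0.076]] 0.04204424410601599 93.44853523906028 [0.506 0.34  0.076]
wb [[0.4881, 0.2605, 0.076], [0.4918, 0.219, 0.076]] 0.04171509748797699 95.01599918160228 [0.49   0.2398 0.076 ]
```

Emit:
drive_tool:
  targets:
    - [40, [-1.5, 3, 35], -1]
    - [40, [-1.5, 3, 70], -1]
    - [40, [-1.5, 3, 100], -1]
    - [40, [-1.5, 3, 115], -1]
    - [40, [-1.5, 3, 122], -1]
    - [40, [-1.5, 3, 126], -1]
    - [40, [-1.5, 3, 126], -1]
    - [0, [-1.5, 3, 126], -1]
    - [0, [-1.5, 3, 126], -1]
    - [0, [-1.5, 3, 126], -1]
    - [0, [-1.5, 3, 126], -1]
    - [0, [-1.5, 3, 126], -1]
    - [0, [-1.5, 3, 126], -1]
    - [0, [-1.5, 3, 126], -1]
    - [0, [-1.5, 3, 126], -1]
  squeeze: 25

```text
clock: 4.92
eef_pos: [0.5068, 0.3409, 0.0666]
tool_rot: [[-0.049, 0.999, 0.002], [0.999, 0.049, 0.001], [0.001, 0.002, -1.0]]
force: [-0.2, -0.4, 8.8]
width: 0.0072
grasp_force: 43.1
```

Emit:
drive_tool:
  targets:
    - [0, [0, 0, -2], -6]
    - [0, [0, 0, -2], -12]
    - [0, [0, 0, -2], -18]
    - [0, [0, 0, -2], -24]
    - [0, [0, 0, -2], -30]
    - [0, [0, 0, -2], -36]
    - [0, [0, 0, -2], -42]
    - [0, [0, 0, -2], -48]
    - [0, [0, 0, -2], -54]
    - [0, [0, 0, -2], -60]
    - [0, [0, 0, -2], -66]
    - [0, [0, 0, -2], -72]
    - [0, [0, 0, -2], -77]
    - [0, [0, 0, -2], -80]
    - [0, [0, 0, -2], -80]
    - [0, [0, 0, -2], -80]
    - [0, [0, 0, -2], -80]

```text
clock: 6.33
eef_pos: [0.5063, 0.3404, 0.0675]
tool_rot: [[-0.992, 0.128, 0.0], [0.128, 0.992, -0.0], [-0.0, 0.0, -1.0]]
force: [0.9, -0.1, -3.2]
width: 0.0068
grasp_force: 41.3
```

Emit:
drive_tool:
  targets:
    - [16, [0, 0, 0], 0]
    - [16, [0, 0, 0], 0]
    - [16, [0, 0, 0], 0]
    - [16, [0, 0, -20], 0]
    - [16, [0, 0, -50], 0]
    - [16, [0, 0, -80], 7]
    - [40, [0, -35, -100], 14]
    - [40, [0, -65, -120], 21]
    - [40, [1, -95, -125], 28]
    - [40, [1, -104, -125], 35]
    - [40, [1, -104, -125], 42]
    - [40, [1, -104, -125], 49]
    - [40, [1, -104, -125], 56]
    - [40, [1, -104, -125], 63]
    - [40, [1, -104, -125], 70]
    - [40, [1, -104, -125], 77]
    - [40, [1, -104, -125], 78]
    - [40, [1, -104, -125], 78]
    - [40, [1, -104, -125], 78]

```text
clock: 7.92
eef_pos: [0.492, 0.2376, 0.1923]
tool_rot: [[-0.088, 0.996, -0.0], [0.996, 0.088, -0.0], [-0.0, -0.0, -1.0]]
force: [-0.3, -0.7, -0.1]
width: 0.0402
grasp_force: 0.0
```

```bash
python3 - <<'E'
from h import *
s=manip.state();print(s["clock"],s["eef_pos"],np.round(s["tool_rot"],3).tolist())
f=manip.grab_frame("wrist");save(f,"w3");np.save("w3.npy",f,allow_pickle=True)
marks(f,["cover","cover_handle","screw_a_head","screw_b_head"])
E
```

```text
7.9167 [0.49195204 0.23760688 0.19231922] [[-0.088, 0.996, -0.0], [0.996, 0.088, -0.0], [-0.0, -0.0, -1.0]]
cover 0.86 [294. 143.] [0.4981 0.2905 0.034 ]
cover_handle 0.59 [294. 149.] [0.4963 0.2878 0.081 ]
screw_a_head 0.96 [311.  77.] [0.5045 0.3423 0.069 ]
screw_b_head 0.55 [281. 211.] [0.4906 0.234  0.069 ]
```

View pics/w3.png

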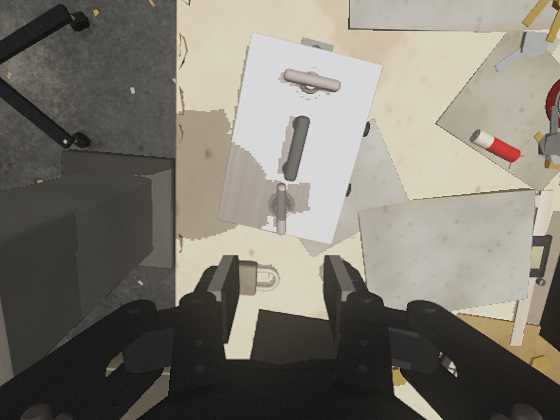

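Screw a is now across at (312,80), so it is loosened. Wing b runs from (281,184) to (281,233), between the jaws.

Emit:
drive_tool:
  targets:
    - [40, [0, 0, 35], 0]
    - [40, [0, 0, 70], 0]
    - [40, [0, 0, 100], 0]
    - [40, [0, 0, 115], 0]
    - [40, [0, 0, 121], 0]
    - [40, [0, 0, 125], 0]
    - [40, [0, 0, 125], 0]
    - [0, [0, 0, 125], 0]
    - [0, [0, 0, 125], 0]
    - [0, [0, 0, 125], 0]
    - [0, [0, 0, 125], 0]
    - [0, [0, 0, 125], 0]
    - [0, [0, 0, 125], 0]
    - [0, [0, 0, 125], 0]
    - [0, [0, 0, 125], 0]
  squeeze: 25

```text
clock: 9.42
eef_pos: [0.4923, 0.2378, 0.0684]
tool_rot: [[-0.084, 0.996, 0.001], [0.996, 0.084, 0.001], [0.001, 0.001, -1.0]]
force: [-2.5, 0.1, 9.3]
width: 0.007
grasp_force: 27.9
```

Emit:
drive_tool:
  targets:
    - [0, [0, 0, -2], -6]
    - [0, [0, 0, -2], -12]
    - [0, [0, 0, -2], -18]
    - [0, [0, 0, -2], -24]
    - [0, [0, 0, -2], -30]
    - [0, [0, 0, -2], -36]
    - [0, [0, 0, -2], -42]
    - [0, [0, 0, -2], -48]
    - [0, [0, 0, -2], -54]
    - [0, [0, 0, -2], -60]
    - [0, [0, 0, -2], -66]
    - [0, [0, 0, -2], -72]
    - [0, [0, 0, -2], -76]
    - [0, [0, 0, -2], -78]
    - [0, [0, 0, -2], -78]
    - [0, [0, 0, -2], -78]
    - [0, [0, 0, -2], -78]

```text
clock: 10.83
eef_pos: [0.492, 0.2374, 0.0695]
tool_rot: [[-0.992, 0.127, 0.0], [0.127, 0.992, -0.0], [-0.0, -0.0, -1.0]]
force: [-1.8, 1.4, -0.8]
width: 0.0069
grasp_force: 26.8
```

Emit:
drive_tool:
  targets:
    - [16, [0, 0, 0], 0]
    - [16, [0, 0, 0], 0]
    - [16, [0, 0, 0], 0]
    - [16, [0, 0, -20], 0]
    - [16, [0, 0, -50], 0]
    - [16, [0, 0, -80], 7]
    - [50, [0, 20, -100], 14]
    - [50, [0, 40, -120], 21]
    - [50, [0, 52, -120], 28]
    - [50, [0, 52, -120], 35]
    - [50, [0, 52, -120], 42]
    - [50, [0, 52, -120], 49]
    - [50, [0, 52, -120], 56]
    - [50, [0, 52, -120], 63]
    - [50, [0, 52, -120], 70]
    - [50, [0, 52, -120], 77]
    - [50, [0, 52, -120], 84]
    - [50, [0, 52, -120], 90]
    - [50, [0, 52, -120], 90]
    - [50, [0, 52, -120], 90]

```text
clock: 12.5
eef_pos: [0.4985, 0.2892, 0.1893]
tool_rot: [[0.122, 0.993, 0.0], [0.993, -0.122, -0.0], [-0.0, 0.0, -1.0]]
force: [0.0, 0.6, 0.8]
width: 0.0499
grasp_force: 0.0
```

```bash
python3 - <<'E'
from h import *
s=manip.state();print(s["clock"],s["eef_pos"],np.round(s["tool_rot"],3).tolist(),s["q"])
f=manip.grab_frame("wrist");save(f,"w4")
marks(f,["cover_handle","screw_a_head","screw_b_head"])
E
```

```text
12.5 [0.49854739 0.28917393 0.1893408 ] [[0.122, 0.993, 0.0], [0.993, -0.122, -0.0], [-0.0, 0.0, -1.0]] [-0.74980679  0.49902469  0.16956724  1.78125613 -0.10547413  0.86999213
 -0.65475232]
cover_handle 0.56 [279. 213.] [0.4953 0.2886 0.081 ]
screw_a_head 0.66 [280. 146.] [0.5027 0.3403 0.069 ]
screw_b_head 0.8 [284. 267.] [0.4934 0.2355 0.069 ]
```

View pics/w4.png

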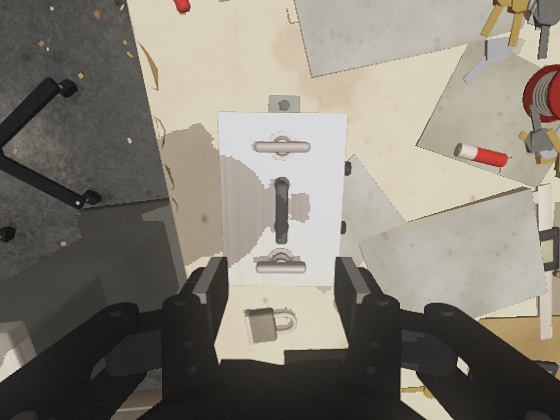

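Both screws are now across, at (281,147) and (281,267), with the handle at (281,211) between the jaws. I'll grip it next.

Emit:
drive_tool:
  targets:
    - [50, [0, 0, 35], 0]
    - [50, [0, 0, 70], 0]
    - [50, [0, 0, 100], 0]
    - [50, [0, 0, 115], 0]
    - [50, [0, 0, 121], 0]
    - [50, [0, 0, 125], 0]
    - [50, [0, 0, 125], 0]
    - [0, [0, 0, 125], 0]
    - [0, [0, 0, 125], 0]
    - [0, [0, 0, 125], 0]
    - [0, [0, 0, 125], 0]
    - [0, [0, 0, 125], 0]
    - [0, [0, 0, 125], 0]
    - [0, [0, 0, 125], 0]
    - [0, [0, 0, 125], 0]
  squeeze: 70

```text
clock: 13.95
eef_pos: [0.499, 0.2893, 0.0654]
tool_rot: [[0.126, 0.992, 0.001], [0.992, -0.126, 0.001], [0.001, 0.001, -1.0]]
force: [-2.6, -0.1, 10.8]
width: 0.0084
grasp_force: 68.9
```

```bash
python3 - <<'E'
from h import *
f=manip.grab_frame("scene");marks(f,["mat_top"])
f=manip.grab_frame("side");marks(f,["mat_top"])
E
```

```text
mat_top 0.67 [296. 210.] [0.5286 0.0045 0.003 ]
mat_top 0.63 [318. 227.] [0.5395 0.0064 0.003 ]
```

Emit:
drive_tool:
  targets:
    - [0, [0, 0, -5], 0]
    - [0, [0, 0, -10], 0]
    - [0, [0, 0, -16], 0]
    - [0, [0, 0, -24], 0]
    - [0, [0, 0, -32], 0]
    - [0, [0, 0, -42], 0]
    - [0, [0, 0, -54], 0]
    - [0, [0, 0, -66], 0]
    - [0, [0, 0, -78], 0]
    - [0, [0, 0, -90], 0]
    - [0, [0, 0, -100], 0]
    - [0, [0, 0, -100], 0]
    - [0, [0, 0, -100], 0]

```text
clock: 15.23
eef_pos: [0.4987, 0.2892, 0.1648]
tool_rot: [[0.125, 0.992, 0.001], [0.992, -0.125, 0.001], [0.001, 0.001, -1.0]]
force: [-0.3, 0.3, -4.5]
width: 0.0088
grasp_force: 69.0
```

```bash
python3 - <<'E'
from h import *
s=manip.state();print(s["eef_pos"])
im=cv2.imread("pics/w1.png");f=manip.grab_frame("wrist");save(f,"w5")
g=dict(f)
# camera pose of shot w1
g["extrinsics"]=np.array([[0.315,.915,.252,.436],[.949,-.303,-.085,.31],[-.001,.266,-.964,.435],[0,0,0,1]])
m=(im.max(2)<60).astype(np.uint8);m[:200]=0;m[:,190:]=0;m[315:]=0
n,l,st,c=cv2.connectedComponentsWithStats(cv2.morphologyEx(m,cv2.MORPH_OPEN,np.ones((5,5))))
k=l[250,97];print(st[k])
pts=[p[::-1] for p in np.argwhere(l==k)]
P=np.array([atz(g,p,.003)[:2] for p in pts],np.float32);print(cv2.minAreaRect(P))
E
```

```text
[0.49869127 0.28916734 0.16475735]
[  65  237   93   78 4975]
((0.5587100982666016, 0.005297742784023285), (0.13439232110977173, 0.12491421401500702), 63.07576370239258)
```

View pics/w5.png

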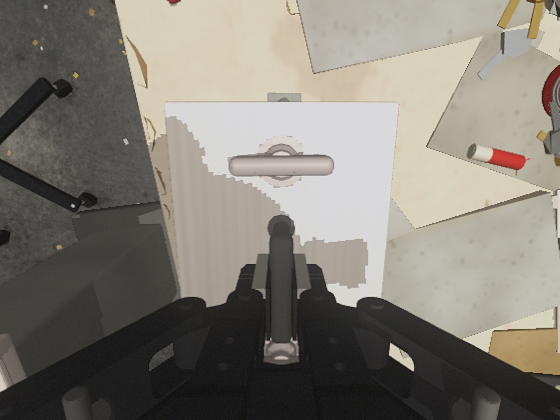

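The cover hangs level in the grip and is clear of the box. In the first wrist view I'll use the mat's three visible corners: (27,234), (144,206) and (62,311).

```bash
python3 - <<'E'
from h import *
f=manip.grab_frame("wrist")
f["extrinsics"]=np.array([[0.315,.915,.252,.436],[.949,-.303,-.085,.31],[-.001,.266,-.964,.435],[0,0,0,1]])
A,B,C=[atz(f,p,.003)[:2] for p in[(27,234),(144,206),(62,311)]]
for d in(B-A,C-A):print(np.linalg.norm(d),np.degrees(np.arctan2(d[1],d[0])))
print("centre",(B+C)/2)
E
```

```text
0.17697373964120272 85.00723623884305
0.12661869150960392 -5.715679946624909
centre [0.53212464 0.0025422 ]
```

Emit:
drive_tool:
  targets:
    - [0, [-8, 2, 0], 0]
    - [0, [-22, 5, 0], 0]
    - [0, [-42, 10, 0], 0]
    - [0, [-64, 16, 0], -1]
    - [0, [-86, 21, 0], -1]
    - [0, [-108, 27, 0], -2]
    - [0, [-130, 32, 0], -2]
    - [0, [-152, 38, 0], -2]
    - [0, [-174, 43, 0], -2]
    - [0, [-196, 49, 0], -2]
    - [0, [-218, 54, 0], -2]
    - [0, [-240, 60, 0], -2]
    - [0, [-258, 64, 0], -2]
    - [0, [-270, 67, 0], -2]
    - [0, [-277, 69, 0], -2]
    - [0, [-280, 70, 0], -2]
    - [0, [-280, 70, 0], -2]
    - [0, [-280, 70, 0], -2]
    - [0, [-280, 70, 0], -2]

```text
clock: 16.92
eef_pos: [0.5328, 0.0035, 0.1642]
tool_rot: [[0.089, 0.996, -0.0], [0.996, -0.089, 0.0], [0.0, -0.0, -1.0]]
force: [-0.5, -0.2, -4.6]
width: 0.0088
grasp_force: 68.9
```

```bash
python3 - <<'E'
from h import *
s=manip.state();print(s["eef_pos"],s["q"])
f=manip.grab_frame("wrist");save(f,"w6")
E
```

```text
[0.53276614 0.00353771 0.16420268] [-0.24849132  0.47038941  0.17556716  1.91536655 -0.11502099  0.76556109
 -0.09805563]
```

View pics/w6.png

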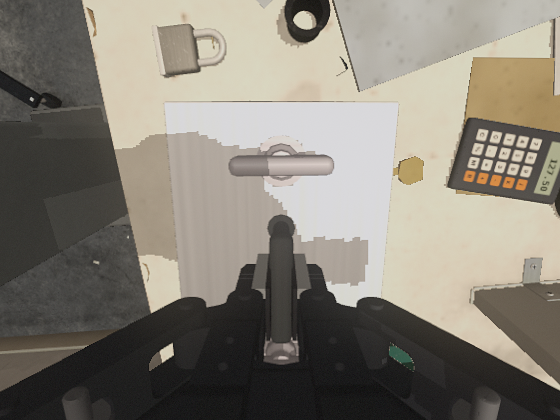

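The cover hides the whole mat, as it should, and the padlock (180,50) and loupe (305,18) are clear. I'll lower it.

Emit:
drive_tool:
  targets:
    - [0, [0, 0, 10], 0]
    - [0, [0, 0, 25], 0]
    - [0, [0, 0, 42], 0]
    - [0, [0, 0, 60], 0]
    - [0, [0, 0, 78], 0]
    - [0, [0, 0, 94], 0]
    - [0, [0, 0, 106], 0]
    - [0, [0, 0, 115], 0]
    - [0, [0, 0, 121], 0]
    - [0, [0, 0, 125], 0]
    - [0, [0, 0, 128], 0]
    - [0, [0, 0, 130], 0]
    - [0, [0, 0, 131], 0]
    - [0, [0, 0, 131], 0]
    - [0, [0, 0, 131], 0]

```text
clock: 18.22
eef_pos: [0.5331, 0.0025, 0.0343]
tool_rot: [[0.091, 0.996, 0.001], [0.996, -0.091, 0.0], [0.0, 0.001, -1.0]]
force: [-4.8, 1.4, 11.3]
width: 0.0084
grasp_force: 71.0
```

Emit:
drive_tool:
  targets:
    - [0, [0, 0, 0], 0]
    - [20, [0, 0, 0], 0]
    - [40, [0, 0, 0], 0]
    - [40, [0, 0, 0], 0]
    - [40, [0, 0, 0], 0]
    - [40, [0, 0, -10], 0]
    - [40, [0, 0, -30], 0]
    - [40, [0, 0, -60], 0]
    - [40, [0, 0, -95], 0]
    - [40, [20, 0, -130], 0]
    - [40, [50, 0, -170], 0]
    - [40, [80, 0, -200], 0]
    - [40, [80, 0, -210], 0]
    - [40, [80, 0, -210], 0]
    - [40, [80, 0, -210], 0]

```text
clock: 19.47
eef_pos: [0.5402, 0.0824, 0.2444]
tool_rot: [[0.09, 0.996, 0.002], [0.996, -0.09, 0.0], [0.001, 0.002, -1.0]]
force: [-0.8, -0.7, -1.0]
width: 0.0398
grasp_force: 0.0
```

```bash
python3 - <<'E'
from h import *
f=manip.grab_frame("wrist");save(f,"w7");Z["cover"]=.003;Z["cover_handle"]=.05
marks(f,["cover","cover_handle","mat_top"])
E
```

```text
cover 0.56 [279. 247.] [0.5298 0.0018 0.003 ]
cover_handle 0.65 [280. 262.] [0.5304 0.0008 0.05  ]
```

View pics/w7.png

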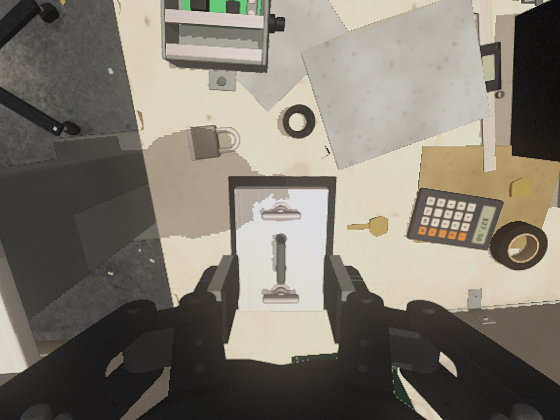

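```bash
python3 - <<'E'
from h import *
f=manip.grab_frame("wrist")
for n,z,ps in[("mat",.003,[(229,177),(334,177)]),("cover",.022,[(236,187),(329,188),(326,310)])]:
    P=[atz(f,p,z)[:2] for p in ps];print(n,np.round(P,4).tolist())
    d=P[1]-P[0];print(np.linalg.norm(d),np.degrees(np.arctan2(d[1],d[0])))
    u=d/np.linalg.norm(d);v=np.array([u[1],-u[0]])
    print("centre",(P[0]+P[1])/2+v*(.09 if n=="mat" else .079))
E
```

```text
mat [[0.4768, 0.0946], [0.6015, 0.0832]]
0.1251818207658607 -5.253748151302997
centre [ 0.53093166 -0.00073667]
cover [[0.4866, 0.0851], [0.5924, 0.0743], [0.5804, -0.0831]]
0.10630167449390789 -5.873103909340467
centre [0.53143642 0.00110822]
```

The cover is within about 2 mm and 1° of the mat's centre and heading, and nothing touches it. I'm handing the job in.

```bash
python3 -c "
from cell import manip
print(manip.close_job())"
```

```text
the job is handed in; nothing more can be done
None
```

I loosened both thumbscrews with the cover still seated, lifted it off and set it flat on the mat, measured about 2 mm and 1° from centred and square. I then let go and handed the job in at about 20 s on the robot's clock; no verdict came back.

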